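Level the screen-print bed with a wedge shim

ROBOT

A 6-joint arm with a two-finger parallel gripper is mounted at the origin on the work surface. World frame = base frame: x ahead of the robot, y to its left, z up, the work surface at z = 0. Lengths are in m, angles in rad, forces in N, time in s.
With the tool pointing down it reaches from about 0.35 to 0.85 m from the base axis. Payload 8.1 kg.
Tool frame: the origin (TCP) lies midway between the tips of the shut fingers; the grasp point (between the pads) lies 19 mm behind it; z points along the fingers, y is the line along which they close (so a half turn about z gives the same grasp; the last joint's range is limited). The gripper opens to 93 mm and grips with 3 to 60 N. Pads are 15 mm wide; open, the fingers measure 128 mm over their backs; the gripper's body (75 mm by 188 mm) begins 65 mm behind the grasp point.
Start: joints at [-1.403, 0.13, 1.488, -0, 1.523, -0.085], TCP at [0.15, -0.581, 0.219] pointing down, gripper open.
Joint ranges: [-2.96, 2.96], [-0.89, 2.26], [0.02, 2.5], [-1.34, 4.48], [0, 2.73], [-2.66, 2.66]. Speed limits (rad/s): [2.39, 2.39, 2.79, 3.14, 3.14, 3.14].

INTERFACE

Orientations are given as a 3x3 rotation matrix whose columns are the frame's x, y, z axes.
In Python, from station import ctrl gives the robot as it stands.
- The arm moves only by the tool jog_arm, never from a script. Its argument "commands" is a list of rows, each an object with "hand": the gripper's target within -1 to 1 (fully open at 1, half-way at 0, shut at -1); "offset": the shift along the world's x, y, z normalised to -1 to 1, where 1 is 0.03 m, a list of three; "turn": the turn about the world's z normalised to -1 to 1, where 1 is 0.1 rad. A call has 1 to 20 rows; each row shifts and turns the commanded pose from where the row before left it; what a row does not reach is not made up. A row lasts 1/8 s, in which the tool goes at most 62.5 mm and 10.7 degrees, less where a joint would pass 70% of its speed; a pose out of reach is approached as far as the arm can. A call with a number of a shift or a turn outside -1 to 1 is refused whole. A call with a gripper value outside its range is refused whole. The fingers move at their own pace and stop on an object; the grip force is fixed at half the most. Time passes only in rows, so rows that do not move let the fingers close. It gives the time, the measured TCP pose, the force, the opening and the grip force at its end, in the units of the state.
- ctrl.sense(): the state, without advancing time (a new reading comes with each control period).
- ctrl.read_camera(name): name is "scene" or "top" or "wrist"; returns a dict with "pixels" (480x640x3 uint8, red, green, blue), "mtx" (3x3 intrinsics, pixels), "R" (3x3) and "t" (3): a world point X has camera coordinates R X + t; the wrist camera has in their place "T_tool_cam" (4x4, takes a point from camera to tool coordinates, whose origin is the TCP and whose axes are the flange's). Camera axes: x right, y down, z forward; pixel columns grow to the right and rows downward; lengths in m; the calibration is good to about 2 mm. A picture is of the moment at which its call begins: read the wrist's pose just before it. There is no depth.
- ctrl.hand_in(): hands the job in; it is judged then, once.
The state is a dict: "t": time; "joint_positions": joint angles; "qd": joint speeds; "joint_torque": joint torques, N m; "position": TCP position; "ee_rot": TCP orientation; "wrist_force": force on the tool from outside, world axes, zero at the start; "wrist_torque": the same for the moment, N m; "gripper_width": opening from 0.0 (shut) to 1.0 (fully open); "grip_force": force on a finger pad.
Only numpy, scipy, OpenCV 4.12 (cv2) and the standard library are available. Lean on these libraries where they do the work, as an engineer would, in place of code of your own. Each camera call takes 0.05 s, during which the arm holds its last target. There are 200 camera calls.

TASK

The print bed stands low at the corner nearest you: take the tapered wooden shim (not the flat packer) and slide it thin end first along the table under that low corner until the bubble of the level on the bed rests between its two marks, then let go and leave the shim there carrying the corner. Push gently and creep up on it: the bubble's middle must never run past the far mark, and do not lift, press or knock the bed or the level with the hand, ram the shim into the bed, or disturb the other things on the table.

Things in the scene. Friction and masses are not known exactly. Their poses are not given: they have to be found in the camera images.
- shim_grip (a point): centre of the upright grip block at the thick end of the wedge shim (pale wood; told from the flat packer by its taper). Block 28 mm long in x, 32 mm wide in y, 50 mm high; the point is 25 mm above the underside. Axes: x along the shim to its thin toe, y across, z up. Starts flat on the table; about 90 g
- shim_ramp (a point): point on the shim's underside below mid-ramp, 79 mm ahead of the grip block's centre. The ramp, 32 mm wide, starts at the block (14 mm ahead of its centre, 34 mm high) and falls evenly over 130 mm to the toe (144 mm ahead, 4 mm high): 1 mm of lift for 4.3 mm of push
- low_corner (a point): lower edge of the print bed's low corner, which points roughly at the robot. Axes: x from the corner along the bed's diagonal to its middle (170 mm away), y across, z up. Under the bed, 14 mm in from the corner along x, hangs a soft round rubber foot, 18 mm across, its underside 16 mm below the bed's and 5 to 10 mm clear of the table at the start
- foot: the rubber foot (origin at its underside). It gives way upward by about 5 to 10 mm under the corner's weight before the bed begins to lift; how much is not known beforehand (the bed's weight varies). Nothing else is under the bed within 130 mm of the corner
- bubble (a joint): centre of the level's white bubble (20 mm long, in a green window) along the vial in m: 0 midway between the two black marks, positive away from the low corner (corner too low), negative towards it (too high). About +0.036 at the start. Once the shim lifts the bed it moves about 1 mm for each mm of push. Between the marks means within 4 mm of 0
- packer: flat packer of the same pale wood, shorter and wider (75 x 46 mm, 16 mm thick throughout) with the same 50 mm high grip block at one end: not tapered, not needed. Origin on its underside
- ink_tall: tall ink jar, 72 mm across, 120 mm high (origin under its centre); leave alone
- ink_wide: wide ink jar, 90 mm across, 85 mm high (origin under its centre); leave alone
- tape: roll of paper tape lying flat, 100 mm across, 24 mm high (origin under its centre); leave alone
- squeegee: wooden squeegee, 220 mm long (own y), 45 mm high (origin under its centre); leave alone
- spatula: ink spatula lying flat, along its own x; leave alone
- cup: white cup, 76 mm across, 90 mm high (origin under its centre); leave alone
- bed: the print bed: white board 240 x 240 x 18 mm, hinged 190 mm behind its low corner on a low stand fixed to the table; the corner bears down with 3 to 8 N and starts about 9 mm below its level height. Origin and axes as low_corner. On top, along the diagonal, lies the spirit level, an aluminium bar 190 x 26 mm, 24 mm high, its near end 60 mm from the low corner
- shim: the wedge shim as a whole, 158 mm long, 32 mm wide; origin on the underside at the middle of its length, 65 mm ahead of the grip block's centre. It does not slide out by itself when loaded
Not all that is in view belongs to the job. Leave any purple or yellow look-alike of the shim alone.

How it is judged:
By the outcome, as a careful person would: the job done as asked, in the order asked, and still so for the second after the job is handed in, with the robot touching nothing.
It also fails if it takes over 67 s, if anything falls off the work surface, if the arm or the gripper's body presses on something with over 40 N, if the wrist force passes 120 N, or if a joint passes its speed limit or range.

## Working session

There is one attempt and no reset: what is moved stays moved. The work goes in short steps, Python scripts to look and compute and a tool call to move; the robot and the scene stay as the last step left them, time stands still between calls to the robot, and variables do not carry over. Pictures are saved under pics/ and viewed, at most 10 in all, crops included, and the job is handed in when it is done.

Besides the shell and the picture viewer there is one more tool, called after "Call:" as a command line: name --argument value ..., lists and objects as JSON in quotes. jog_arm: Moves the arm, as the interface text tells. Scaled input: -1 to 1 covers 0.03 m each way for a shift and 0.1 rad each way for a turn. Its arguments: {"type":"object","properties":{"commands":{"type":"array"}},"required":["commands"]}

```bash
mkdir -p pics; cat > h.py <<'E'
import numpy as np,cv2
from station import ctrl
def snap(n,f):
    c=ctrl.read_camera(n); cv2.imwrite('pics/'+f,cv2.cvtColor(c['pixels'],cv2.COLOR_RGB2BGR)); return c
def ray(c,u,v,z,s=None):
    if 'R' in c: R,t=np.array(c['R']),np.array(c['t']); Rw=R.T;o=-R.T@t
    else:
        T=np.array(c['T_tool_cam']);Re=np.array(s['ee_rot']);Rw=Re@T[:3,:3];o=Re@T[:3,3]+np.array(s['position'])
    d=Rw@np.linalg.inv(c['mtx'])@[u,v,1]; return o+d*(z-o[2])/d[2]
def proj(c,X):
    p=np.array(c['mtx'])@(np.array(c['R'])@X+c['t']); return p[:2]/p[2]
E
python3 - <<'E'
from h import *
import pickle
d={n:snap(n,n+'0.png') for n in('top','scene')}
pickle.dump(d,open('c.pkl','wb'))
for n in d: print(n,-np.array(d[n]['R']).T@d[n]['t'],d[n]['mtx'][0])
E
```

```text
top [0.29515401 0.00422348 1.49233725] [510.76426437   0.         323.16903469]
scene [ 1.38504798 -0.70843296  0.87622233] [481.07120004   0.         321.45339031]
```

View pics/top0.png

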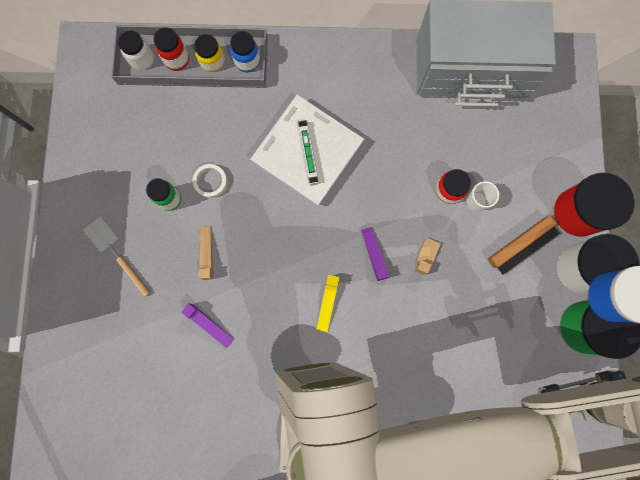

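View pics/scene0.png

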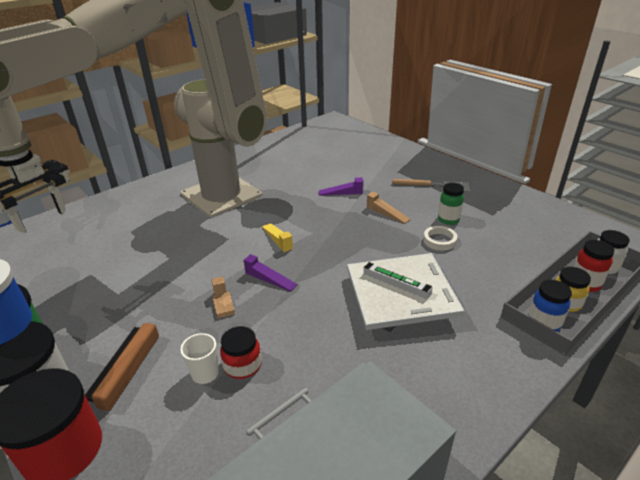

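The top picture shows the shim at about (205,252), with its block at (205,274) and toe at (206,227). The bed's low corner is at (320,204), and the level runs from (314,184) to (303,122). The packer is at (428,256), and the purple and yellow pieces are look-alikes.

```bash
python3 - <<'E'
from h import *
import pickle
d=pickle.load(open('c.pkl','rb'));c=d['top']
for n,u,v,z in[('block top',205,275,.05),('toe',206,227,.004),('corner',320,204,.04),('left',249,157,.045),('right',365,140,.045),('far',296,95,.05),('lev near',314,184,.07),('lev far',303,122,.075),('tape',210,180,.024),('jar',160,190,.06),('purpleR toe',369,229,.004),('purpleR blk',382,275,.05),('yellow',333,280,.05)]:
    print(n,ray(c,u,v,z).round(3))
s=ctrl.sense();print(s['t'],s['ee_rot'],np.array(ctrl.read_camera('wrist')['T_tool_cam']).round(3))
img=c['pixels'][120:220,230:380]; cv2.imwrite('pics/bed0.png',cv2.cvtColor(cv2.resize(img,None,fx=5,fy=5,interpolation=cv2.INTER_CUBIC),cv2.COLOR_RGB2BGR))
E
```

```text
block top [0.421 0.332 0.05 ]
toe [0.567 0.348 0.004]
corner [0.636 0.012 0.04 ]
left [0.772 0.224 0.045]
right [ 0.832 -0.118  0.045]
far [0.966 0.091 0.05 ]
lev near [0.687 0.03  0.07 ]
lev far [0.871 0.066 0.075]
tape [0.705 0.339 0.024]
jar [0.662 0.473 0.06 ]
purpleR toe [ 0.571 -0.135  0.004]
purpleR blk [ 0.431 -0.168  0.05 ]
yellow [ 0.414 -0.03   0.05 ]
0.1 [[ 9.68207958e-01  2.50146519e-01 -2.65058597e-04]
 [ 2.50146620e-01 -9.68206670e-01  1.58519894e-03]
 [ 1.39900495e-04 -1.60110574e-03 -9.99998708e-01]] [[ 0.    -0.971 -0.238  0.066]
 [ 1.     0.     0.001 -0.   ]
 [-0.001 -0.238  0.971 -0.168]
 [ 0.     0.     0.     1.   ]]
```

Call:
jog_arm --commands '[{"hand":1,"offset":[1,1,0],"turn":-0.7},{"hand":1,"offset":[1,1,0],"turn":-0.7},{"hand":1,"offset":[1,1,0],"turn":0},{"hand":1,"offset":[1,1,0],"turn":0},{"hand":1,"offset":[1,1,0],"turn":0},{"hand":1,"offset":[1,1,0],"turn":0},{"hand":1,"offset":[1,1,0],"turn":0},{"hand":1,"offset":[1,1,0],"turn":0},{"hand":1,"offset":[1,1,0],"turn":0},{"hand":1,"offset":[0,1,0],"turn":0},{"hand":1,"offset":[0,1,0],"turn":0},{"hand":1,"offset":[0,1,0],"turn":0},{"hand":1,"offset":[0,1,0],"turn":0},{"hand":1,"offset":[0,1,0],"turn":0},{"hand":1,"offset":[0,1,0],"turn":0},{"hand":1,"offset":[0,1,0],"turn":0},{"hand":1,"offset":[0,1,0],"turn":0},{"hand":1,"offset":[0,1,0],"turn":0},{"hand":1,"offset":[0,1,0],"turn":0},{"hand":1,"offset":[0,1,0],"turn":0}]'

```text
t: 2.65
position: [0.4198, 0.0201, 0.2185]
ee_rot: [[0.994, 0.113, -0.0], [0.113, -0.994, 0.0], [-0.0, -0.0, -1.0]]
wrist_force: [0.6, -1.1, -0.1]
gripper_width: 1.001
grip_force: 0.0
```

Call:
jog_arm --commands '[{"hand":1,"offset":[0,1,0],"turn":0},{"hand":1,"offset":[0,1,0],"turn":0},{"hand":1,"offset":[0,1,0],"turn":0},{"hand":1,"offset":[0,1,0],"turn":0},{"hand":1,"offset":[0,1,0],"turn":0},{"hand":1,"offset":[0,1,0],"turn":0},{"hand":1,"offset":[0,1,0],"turn":0},{"hand":1,"offset":[0,1,0],"turn":0},{"hand":1,"offset":[0,1,0],"turn":0},{"hand":1,"offset":[0,1,0],"turn":0},{"hand":1,"offset":[0,0,0],"turn":0},{"hand":1,"offset":[0,0,0],"turn":0}]'

```text
t: 4.15
position: [0.4199, 0.3186, 0.2183]
ee_rot: [[0.994, 0.113, -0.001], [0.113, -0.994, -0.001], [-0.001, 0.001, -1.0]]
wrist_force: [0.2, -0.4, 0.0]
gripper_width: 1.001
grip_force: 0.0
```

```bash
python3 - <<'E'
from h import *
import pickle
s=ctrl.sense();c=snap('wrist','w1.png');pickle.dump((s,c),open('w1.pkl','wb'))
R=np.array(s['ee_rot']);print(s['t'],s['position'],np.arctan2(R[1,0],R[0,0]),R[:,2])
E
```

```text
4.15 [0.41988491 0.31855923 0.21826855] 0.11311501628045753 [-6.06923693e-04 -8.01126029e-04 -9.99999495e-01]
```

View pics/w1.png

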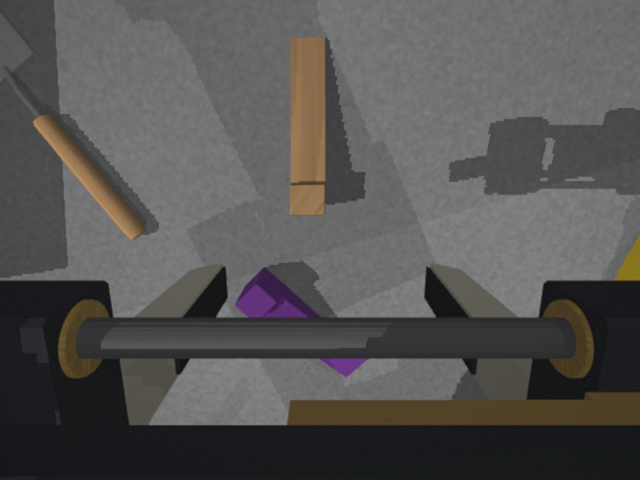

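The wrist picture shows the shim upright: toe edge at row 38 (columns 290–326), block top at rows 184–215 (columns 290–325). A purple look-alike lies nearer the fingers.

```bash
python3 - <<'E'
from h import *
import pickle
s,c=pickle.load(open('w1.pkl','rb'))
for n,u,v,z in[('fl',290,184,.05),('fr',325.5,184,.05),('rl',290,215,.05),('rr',325.5,215,.05),('tl',290.5,38,.004),('tr',326,38,.004),('purple tip',265,268,.05),('purple l',236,304,.05),('purple r',330,355,.02)]: print(n,ray(c,u,v,z,s).round(4))
E
```

```text
fl [0.4427 0.3528 0.05  ]
fr [0.4463 0.3214 0.05  ]
rl [0.4147 0.3503 0.05  ]
rr [0.4183 0.3182 0.05  ]
tl [0.5716 0.3683 0.004 ]
tr [0.5753 0.3356 0.004 ]
purple tip [0.3614 0.369  0.05  ]
purple l [0.3217 0.3941 0.05  ]
purple r [0.2585 0.2951 0.02  ]
```

Call:
jog_arm --commands '[{"hand":1,"offset":[0.36,0.57,-1],"turn":0},{"hand":1,"offset":[0,0,-1],"turn":0},{"hand":1,"offset":[0,0,-1],"turn":0},{"hand":1,"offset":[0,0,-1],"turn":0},{"hand":1,"offset":[0,0,-1],"turn":0},{"hand":1,"offset":[0,0,-1],"turn":0},{"hand":1,"offset":[0,0,-0.8],"turn":0},{"hand":1,"offset":[0,0,0],"turn":0},{"hand":-1,"offset":[0,0,0],"turn":0},{"hand":-1,"offset":[0,0,0],"turn":0},{"hand":-1,"offset":[0,0,0],"turn":0},{"hand":-1,"offset":[0,0,0],"turn":0},{"hand":-1,"offset":[0,0,0],"turn":0},{"hand":-1,"offset":[0,0,0],"turn":0}]'

```text
t: 5.95
position: [0.4308, 0.3362, 0.0146]
ee_rot: [[0.994, 0.113, -0.0], [0.113, -0.994, -0.0], [-0.0, 0.0, -1.0]]
wrist_force: [-0.3, 0.3, -0.9]
gripper_width: 0.405
grip_force: 0.0
```

Call:
jog_arm --commands '[{"hand":-1,"offset":[0,0,0],"turn":0},{"hand":-1,"offset":[0,0,0],"turn":0},{"hand":-1,"offset":[0,0,0],"turn":0},{"hand":-1,"offset":[0,0,0],"turn":0}]'

```text
t: 6.45
position: [0.4308, 0.3362, 0.0146]
ee_rot: [[0.994, 0.113, -0.0], [0.113, -0.994, -0.0], [-0.0, 0.0, -1.0]]
wrist_force: [0.4, -0.1, -0.5]
gripper_width: 0.341
grip_force: 30.0
```

```bash
python3 - <<'E'
from h import *
import pickle
c=pickle.load(open('c.pkl','rb'))['top']
g=cv2.cvtColor(c['pixels'],cv2.COLOR_RGB2GRAY);r=g[85:215,235:380]
m=(r>170).astype('uint8'); m=cv2.morphologyEx(m,cv2.MORPH_CLOSE,np.ones((15,15)))
k=max(cv2.findContours(m,0,cv2.CHAIN_APPROX_NONE)[0],key=cv2.contourArea)
q=cv2.approxPolyDP(k,8,True)[:,0]+[235,85]
print(cv2.contourArea(k),q.tolist())
P=k[:,0]+[235,85.]; W=[]
n=len(q)
L=[]
for i in range(n):
    a,b=q[i],q[(i+1)%n];e=(b-a)/np.linalg.norm(b-a);s=(P-a)@e;dd=np.abs((P-a)@[-e[1],e[0]])
    S=P[(s>10)&(s<np.linalg.norm(b-a)-10)&(dd<4)]
    L.append(cv2.fitLine(S.astype('float32'),cv2.DIST_HUBER,0,.01,.01).ravel())
for i in range(n):
    a,b=L[i-1],L[i];t=np.linalg.solve(np.c_[a[:2],-b[:2]],b[2:]-a[2:]);p=a[2:]+t[0]*a[:2]
    W.append(ray(c,*p,.045)); print(p.round(1),W[-1].round(4))
W=np.array(W);print(np.linalg.norm(W-np.roll(W,1,0),axis=1))
E
```

```text
6461.0 [[296, 94], [250, 159], [318, 204], [363, 138]]
[296.4  94.3] [0.9706 0.0897 0.045 ]
[249.8 159. ] [0.7656 0.2209 0.045 ]
[317.4 204.5] [0.6328 0.0192 0.045 ]
[363.2 138.3] [ 0.8367 -0.1122  0.045 ]
[0.24222308 0.24329561 0.24148497 0.2425682 ]
```

Call:
jog_arm --commands '[{"hand":-1,"offset":[0,0,0.5],"turn":0},{"hand":-1,"offset":[0,0,1],"turn":0},{"hand":-1,"offset":[0.12,-0.5,0.5],"turn":0.08},{"hand":-1,"offset":[0.12,-1,0],"turn":0.08},{"hand":-1,"offset":[0.12,-1,0],"turn":0.08},{"hand":-1,"offset":[0.12,-1,0],"turn":0.08},{"hand":-1,"offset":[0.12,-1,0],"turn":0.08},{"hand":-1,"offset":[0.12,-1,0],"turn":0.08},{"hand":-1,"offset":[0.12,-1,0],"turn":0.08},{"hand":-1,"offset":[0.12,-1,0],"turn":0.08},{"hand":-1,"offset":[0.12,-1,0],"turn":0.08},{"hand":-1,"offset":[0.12,-1,0],"turn":0.08},{"hand":-1,"offset":[0.12,-1,0],"turn":0.08},{"hand":-1,"offset":[0.12,-1,0],"turn":0.08},{"hand":-1,"offset":[0,-0.23,0],"turn":0},{"hand":-1,"offset":[0,0,-0.6],"turn":0},{"hand":-1,"offset":[0,0,-0.8],"turn":0},{"hand":-1,"offset":[0,0,-0.4],"turn":0},{"hand":-1,"offset":[0,0,-0.15],"turn":0},{"hand":-1,"offset":[0,0,0],"turn":0}]'

```text
t: 8.95
position: [0.4741, -0.0154, 0.0161]
ee_rot: [[0.978, 0.208, -0.0], [0.208, -0.978, 0.0], [-0.0, -0.0, -1.0]]
wrist_force: [-0.0, 0.1, -0.7]
gripper_width: 0.344
grip_force: 30.0
```

```bash
python3 - <<'E'
from h import *
import pickle
s=ctrl.sense();w=snap('wrist','w2.png');a=snap('scene','s2.png');t=snap('top','t2.png');pickle.dump((s,w,a,t),open('w2.pkl','wb'))
R=np.array(s['ee_rot']);print(s['t'],s['position'],np.arctan2(R[1,0],R[0,0]),s['wrist_force'])
z=lambda im,k:cv2.resize(im,None,fx=k,fy=k,interpolation=cv2.INTER_CUBIC)
A=z(a['pixels'][240:340,220:480],3);T=z(t['pixels'][110:210,250:380],3);W=cv2.resize(w['pixels'],(400,300))
C=np.zeros((600,800,3),'uint8');C[:300,:780]=A;C[300:,:390]=T;C[300:,400:]=W
cv2.imwrite('pics/m2.png',C[...,::-1])
E
```

```text
8.95 [ 0.47406535 -0.01537901  0.0160685 ] 0.2093340088795613 [-0.03760214  0.10061686 -0.66936061]
```

View pics/m2.png

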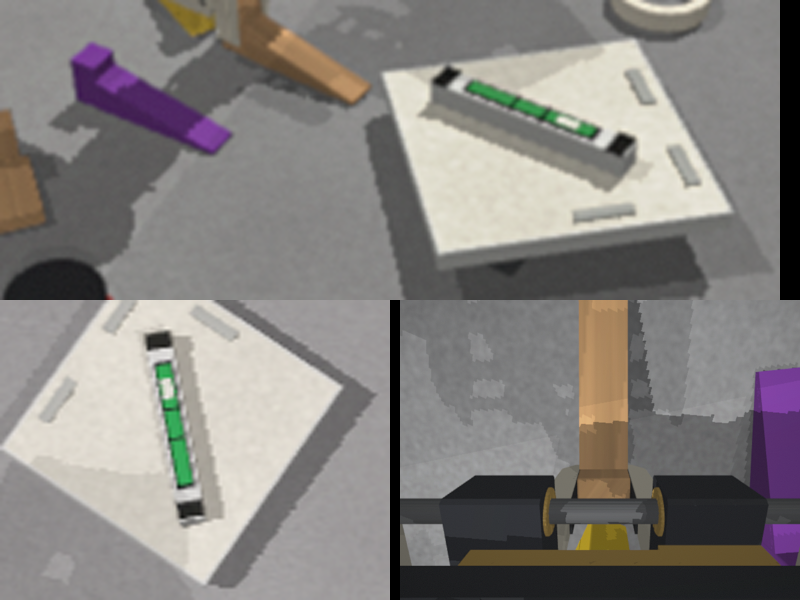

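The shim toe points at the bed corner on the line of the diagonal, and the bubble sits well beyond the far mark. I'll set the shim fully down, then start pushing.

Call:
jog_arm --commands '[{"hand":-1,"offset":[0,0,-0.05],"turn":0},{"hand":-1,"offset":[0.13,0.028,0],"turn":0},{"hand":-1,"offset":[0.13,0.028,0],"turn":0},{"hand":-1,"offset":[0.13,0.028,0],"turn":0},{"hand":-1,"offset":[0.13,0.028,0],"turn":0},{"hand":-1,"offset":[0.13,0.028,0],"turn":0},{"hand":-1,"offset":[0.065,0.014,0],"turn":0},{"hand":-1,"offset":[0.065,0.014,0],"turn":0},{"hand":-1,"offset":[0.065,0.014,0],"turn":0},{"hand":-1,"offset":[0.065,0.014,0],"turn":0},{"hand":-1,"offset":[0.065,0.014,0],"turn":0},{"hand":-1,"offset":[0.065,0.014,0],"turn":0},{"hand":-1,"offset":[0.065,0.014,0],"turn":0},{"hand":-1,"offset":[0.065,0.014,0],"turn":0},{"hand":-1,"offset":[0.065,0.014,0],"turn":0},{"hand":-1,"offset":[0.065,0.014,0],"turn":0},{"hand":-1,"offset":[0.065,0.014,0],"turn":0},{"hand":-1,"offset":[0,0,0],"turn":0}]'

```text
t: 11.35
position: [0.5152, -0.0069, 0.0146]
ee_rot: [[0.978, 0.207, 0.0], [0.207, -0.978, -0.0], [0.0, 0.0, -1.0]]
wrist_force: [0.9, -0.1, -0.7]
gripper_width: 0.34
grip_force: 30.0
```

```bash
cat > bub.py <<'E'
from h import *
D=np.array([.978,.208,0]);N=np.array([-.208,.978,0]);C0=np.array([.635,.0185,0])
def rect(c,z0=.068,a0=60,a1=250,w=24,k=4):
    # strip along the diagonal, a in mm from corner, k px/mm
    q=[(a0,w),(a1,w),(a1,-w),(a0,-w)]
    src=np.float32([proj(c,C0+D*a/1e3+N*b/1e3+[0,0,z0]) for a,b in q])
    L,H=(a1-a0)*k,2*w*k
    M=cv2.getPerspectiveTransform(src,np.float32([(0,0),(L,0),(L,H),(0,H)]))
    return cv2.warpPerspective(c['pixels'],M,(L,H),flags=cv2.INTER_CUBIC)
def bubble(c,k=4):
    r=rect(c).astype(float);g=(r[...,1]-(r[...,0]+r[...,2])/2)
    rows=np.argsort((g>40).sum(1))[-16:]; p=np.median(r[np.sort(rows)],0)
    gp=p[:,1]-(p[:,0]+p[:,2])/2; on=np.where(gp>40)[0]; lo,hi=on[0],on[-1]
    q=p[lo:hi+1]; wh=np.clip(q[:,0]-80,0,None); b=(wh*np.arange(len(q))).sum()/wh.sum()/k
    return r,lo/k+60,hi/k+60,b+lo/k+60,q
E
python3 - <<'E'
from bub import *
import pickle
s,w,a,t=pickle.load(open('w2.pkl','rb'))
s2=ctrl.sense();a2=ctrl.read_camera('scene');t2=ctrl.read_camera('top')
C=[]
for n,c in(('scene0',a),('scene',a2),('top0',t),('top',t2)):
    r,lo,hi,b,q=bubble(c);C.append(np.clip(r,0,255).astype('uint8'));print(n,lo,hi,round(b,1))
cv2.imwrite('pics/strip.png',np.vstack(C)[:600,:,::-1])
print(s2['t'],s2['position'],s2['wrist_force'])
E
```

```text
scene0 95.0 213.25 189.1
scene 95.5 213.25 189.1
top0 93.5 216.25 191.5
top 93.5 216.25 191.5
11.35 [ 0.51517241 -0.00688458  0.01462755] [ 0.89326297 -0.0760092  -0.69521138]
```

View pics/strip.png

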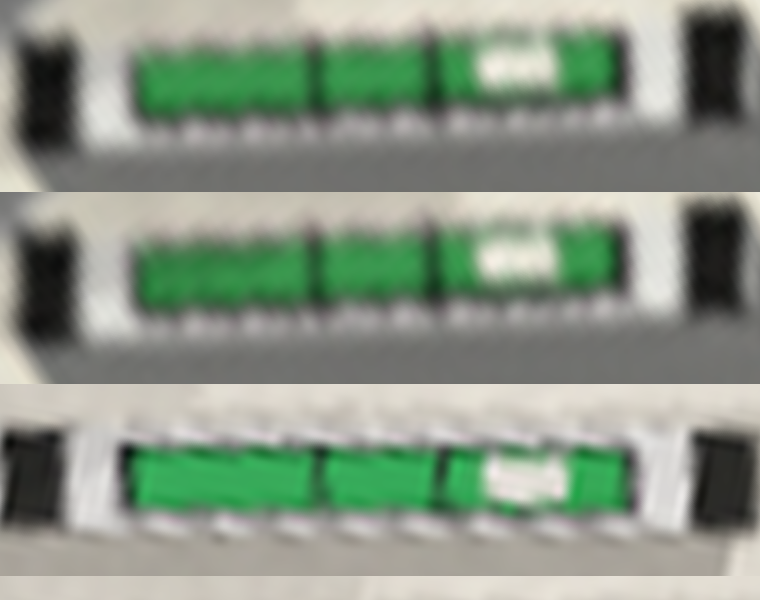

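The strips are clear: the marks sit at about 139 and 168–170 mm, and the bubble is at +36 mm in both views. It hasn't moved yet, so I'll keep creeping.

Call:
jog_arm --commands '[{"hand":-1,"offset":[0.065,0.014,0],"turn":0},{"hand":-1,"offset":[0.065,0.014,0],"turn":0},{"hand":-1,"offset":[0.065,0.014,0],"turn":0},{"hand":-1,"offset":[0.065,0.014,0],"turn":0},{"hand":-1,"offset":[0.065,0.014,0],"turn":0},{"hand":-1,"offset":[0.065,0.014,0],"turn":0},{"hand":-1,"offset":[0.065,0.014,0],"turn":0},{"hand":-1,"offset":[0.065,0.014,0],"turn":0},{"hand":-1,"offset":[0.065,0.014,0],"turn":0},{"hand":-1,"offset":[0.065,0.014,0],"turn":0},{"hand":-1,"offset":[0,0,0],"turn":0}]'

```text
t: 12.82
position: [0.5347, -0.0027, 0.0146]
ee_rot: [[0.978, 0.207, 0.0], [0.207, -0.978, 0.0], [0.0, 0.0, -1.0]]
wrist_force: [-0.7, 0.1, -1.0]
gripper_width: 0.343
grip_force: 30.0
```

```bash
cat > m.py <<'E'
from bub import *
s=ctrl.sense()
for n,o in(('scene',.8),('top',-.1)):
    r,lo,hi,b,q=bubble(ctrl.read_camera(n)); print(n,lo,hi,'bubble mm',round(b-(lo+hi)/2+o,1))
print(s['t'],np.round(s['position'],4),np.round(s['wrist_force'],1))
E
python3 m.py
```

```text
scene 95.5 213.25 bubble mm 35.5
top 93.5 216.25 bubble mm 36.5
12.825 [ 0.5347 -0.0027  0.0146] [-0.7  0.1 -1. ]
```

Contact is just starting, so I'll go another 20 mm.

Call:
jog_arm --commands '[{"hand":-1,"offset":[0.065,0.014,0],"turn":0},{"hand":-1,"offset":[0.065,0.014,0],"turn":0},{"hand":-1,"offset":[0.065,0.014,0],"turn":0},{"hand":-1,"offset":[0.065,0.014,0],"turn":0},{"hand":-1,"offset":[0.065,0.014,0],"turn":0},{"hand":-1,"offset":[0.065,0.014,0],"turn":0},{"hand":-1,"offset":[0.065,0.014,0],"turn":0},{"hand":-1,"offset":[0.065,0.014,0],"turn":0},{"hand":-1,"offset":[0.065,0.014,0],"turn":0},{"hand":-1,"offset":[0.065,0.014,0],"turn":0},{"hand":-1,"offset":[0,0,0],"turn":0}]'

```text
t: 14.3
position: [0.553, 0.0013, 0.0145]
ee_rot: [[0.978, 0.207, -0.002], [0.207, -0.978, -0.0], [-0.002, -0.0, -1.0]]
wrist_force: [-9.5, -1.6, 6.1]
gripper_width: 0.341
grip_force: 30.0
```

```bash
python3 m.py
```

```text
scene 95.0 213.25 bubble mm 35.8
top 93.5 216.25 bubble mm 36.5
14.3 [0.553  0.0013 0.0145] [-9.5 -1.6  6.1]
```

Call:
jog_arm --commands '[{"hand":-1,"offset":[0.049,0.0105,0],"turn":0},{"hand":-1,"offset":[0.049,0.0105,0],"turn":0},{"hand":-1,"offset":[0.049,0.0105,0],"turn":0},{"hand":-1,"offset":[0.049,0.0105,0],"turn":0},{"hand":-1,"offset":[0.049,0.0105,0],"turn":0},{"hand":-1,"offset":[0.049,0.0105,0],"turn":0},{"hand":-1,"offset":[0.049,0.0105,0],"turn":0},{"hand":-1,"offset":[0.049,0.0105,0],"turn":0},{"hand":-1,"offset":[0.049,0.0105,0],"turn":0},{"hand":-1,"offset":[0.049,0.0105,0],"turn":0},{"hand":-1,"offset":[0,0,0],"turn":0}]'

```text
t: 15.78
position: [0.5673, 0.0043, 0.0145]
ee_rot: [[0.978, 0.207, -0.003], [0.207, -0.978, -0.0], [-0.003, -0.0, -1.0]]
wrist_force: [-11.2, -2.1, 9.0]
gripper_width: 0.338
grip_force: 30.0
```

```bash
python3 m.py
```

```text
scene 95.0 214.5 bubble mm 24.9
top 94.25 216.75 bubble mm 24.8
15.775 [0.5673 0.0043 0.0145] [-11.2  -2.1   9. ]
```

Call:
jog_arm --commands '[{"hand":-1,"offset":[0.049,0.0105,0],"turn":0},{"hand":-1,"offset":[0.049,0.0105,0],"turn":0},{"hand":-1,"offset":[0.049,0.0105,0],"turn":0},{"hand":-1,"offset":[0.049,0.0105,0],"turn":0},{"hand":-1,"offset":[0.049,0.0105,0],"turn":0},{"hand":-1,"offset":[0.049,0.0105,0],"turn":0},{"hand":-1,"offset":[0.049,0.0105,0],"turn":0},{"hand":-1,"offset":[0.049,0.0105,0],"turn":0},{"hand":-1,"offset":[0.049,0.0105,0],"turn":0},{"hand":-1,"offset":[0.049,0.0105,0],"turn":0},{"hand":-1,"offset":[0,0,0],"turn":0}]'

```text
t: 17.25
position: [0.5821, 0.0074, 0.0146]
ee_rot: [[0.978, 0.207, -0.003], [0.207, -0.978, -0.0], [-0.003, -0.0, -1.0]]
wrist_force: [-10.7, -2.8, 8.0]
gripper_width: 0.342
grip_force: 30.0
```

```bash
python3 m.py
```

```text
scene 94.75 215.5 bubble mm 6.3
top 96.5 217.25 bubble mm 4.3
17.25 [0.5821 0.0074 0.0146] [-10.7  -2.8   8. ]
```

```bash
python3 - <<'E'
from bub import *
C=[]
for n in('scene','top'):
    r,lo,hi,b,q=bubble(ctrl.read_camera(n));C.append(np.clip(r,0,255).astype('uint8')); print(n,q[::8,0].astype(int))
cv2.imwrite('pics/strip2.png',np.vstack(C)[:,:,::-1])
E
```

```text
scene [ 49  46  55  56  55  59  59  56  56  58  55  56  59  57  54  55  59  58
  55  58  55  43  32  34  45  50  52  65  98 145 182 187 184 195 194 177
 161 125  77  54  53  56  52  55  58  56  54  57  57  56  60  59  56  57
  60  58  55  59  60  50  38]
top [ 77  64  47  46  50  54  59  57  52  50  47  44  47  54  54  52  50  48
  46  43  44  50  45  45  49  47  42  50  79 142 181 181 166 150 142 137
 138 112  67  55  48  48  46  43  43  48  53  51  48  47  45  43  42  49
  55  54  54  50  47  44  44]
```

View pics/strip2.png

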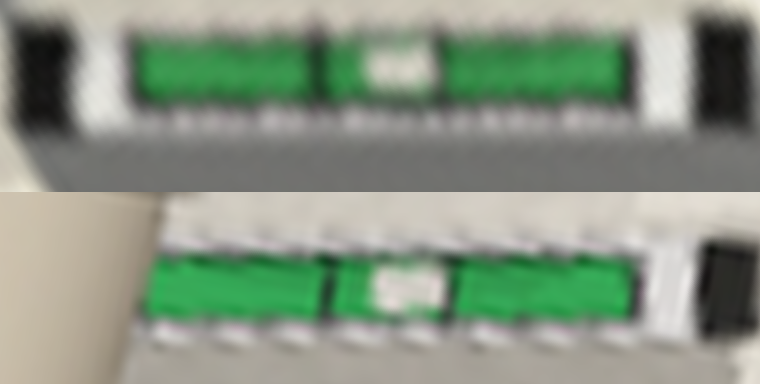

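Call:
jog_arm --commands '[{"hand":-1,"offset":[0.033,0.007,0],"turn":0},{"hand":-1,"offset":[0.033,0.007,0],"turn":0},{"hand":-1,"offset":[0.033,0.007,0],"turn":0},{"hand":-1,"offset":[0,0,0],"turn":0},{"hand":-1,"offset":[0,0,0],"turn":0}]'

```text
t: 18.08
position: [0.585, 0.0081, 0.0146]
ee_rot: [[0.978, 0.207, -0.003], [0.207, -0.978, -0.0], [-0.003, -0.0, -1.0]]
wrist_force: [-12.0, -2.0, 8.5]
gripper_width: 0.347
grip_force: 30.0
```

```bash
cat > m2.py <<'E'
from bub import *
s=ctrl.sense()
for n in('scene','top'):
    r,lo,hi,b,q=bubble(ctrl.read_camera(n)); x=hi*4-240-np.arange(len(q))[::-1]
    w=np.clip(q[:,0]-90,0,None)*((x>250)&(x<600)); m=x[w>.5*w.max()]
    # marks from darkness of green channel, outside bubble
    print(n,'hi',hi,'centroid from window end',round(hi-60-(w*x).sum()/w.sum()/4,1),'edges',m[0]/4,m[-1]/4)
print(s['t'],np.round(s['position'],4),np.round(s['wrist_force'],1))
E
python3 m2.py
```

```text
scene hi 216.0 centroid from window end 58.0 edges 88.5 107.5
top hi 217.25 centroid from window end 57.4 edges 92.75 109.0
18.075 [0.585  0.0081 0.0146] [-12.   -2.    8.5]
```

Call:
jog_arm --commands '[{"hand":-1,"offset":[0.033,0.007,0],"turn":0},{"hand":-1,"offset":[0.033,0.007,0],"turn":0},{"hand":-1,"offset":[0,0,0],"turn":0},{"hand":-1,"offset":[0,0,0],"turn":0}]'

```text
t: 18.68
position: [0.587, 0.0085, 0.0146]
ee_rot: [[0.978, 0.207, -0.003], [0.207, -0.978, -0.0], [-0.003, -0.0, -1.0]]
wrist_force: [-11.7, -2.6, 8.5]
gripper_width: 0.342
grip_force: 30.0
```

```bash
python3 m2.py
```

```text
scene hi 216.0 centroid from window end 59.9 edges 86.75 106.0
top hi 217.25 centroid from window end 59.6 edges 90.0 105.5
18.675 [0.587  0.0085 0.0146] [-11.7  -2.6   8.5]
```

Call:
jog_arm --commands '[{"hand":0.3,"offset":[0,0,0],"turn":0},{"hand":0.3,"offset":[0,0,0],"turn":0},{"hand":0.3,"offset":[0,0,0],"turn":0},{"hand":0.3,"offset":[0,0,0],"turn":0},{"hand":0.3,"offset":[0,0,0],"turn":0},{"hand":0.3,"offset":[0,0,0],"turn":0}]'

```text
t: 19.52
position: [0.5884, 0.0088, 0.0146]
ee_rot: [[0.978, 0.207, 0.0], [0.207, -0.978, 0.0], [0.0, -0.0, -1.0]]
wrist_force: [0.5, 0.6, 0.2]
gripper_width: 0.649
grip_force: 0.0
```

```bash
python3 m2.py
```

```text
scene hi 216.0 centroid from window end 59.8 edges 87.0 106.0
top hi 217.25 centroid from window end 59.6 edges 90.0 105.5
19.525 [0.5884 0.0088 0.0146] [0.5 0.6 0.2]
```

The bubble stayed put on release. I'll retreat straight up, then back, and take a final look.

Call:
jog_arm --commands '[{"hand":0.3,"offset":[0,0,0.4],"turn":0},{"hand":0.3,"offset":[0,0,0.7],"turn":0},{"hand":0.3,"offset":[0,0,1],"turn":0},{"hand":0.3,"offset":[0,0,1],"turn":0},{"hand":0.3,"offset":[0,0,1],"turn":0},{"hand":0.3,"offset":[0,0,1],"turn":0},{"hand":0.3,"offset":[-1,0,1],"turn":0},{"hand":0.3,"offset":[-1,0,0],"turn":0},{"hand":0.3,"offset":[-1,0,0],"turn":0},{"hand":0.3,"offset":[-1,0,0],"turn":0},{"hand":0.3,"offset":[-1,0,0],"turn":0},{"hand":0.3,"offset":[0,0,0],"turn":0},{"hand":0.3,"offset":[0,0,0],"turn":0}]'

```text
t: 21.25
position: [0.4393, 0.0088, 0.1991]
ee_rot: [[0.978, 0.207, 0.003], [0.207, -0.978, -0.0], [0.003, 0.001, -1.0]]
wrist_force: [-0.5, 0.0, 0.8]
gripper_width: 0.647
grip_force: 0.0
```

```bash
python3 m2.py; python3 m.py; python3 - <<'E'
from bub import *
C=[]
for n in('scene','top'):
    c=ctrl.read_camera(n);C.append(rect(c,.075))
C.append(cv2.resize(ctrl.read_camera('scene')['pixels'][240:330,240:480],(760,200+0)))
cv2.imwrite('pics/strip3.png',np.vstack(C)[:,:,::-1])
E
```

```text
scene hi 216.0 centroid from window end 59.6 edges 86.75 106.25
top hi 217.5 centroid from window end 59.4 edges 90.25 106.25
21.25 [0.4393 0.0088 0.1991] [-0.5  0.   0.8]
scene 94.75 216.0 bubble mm 1.8
top 96.5 217.5 bubble mm 0.9
21.35 [0.4393 0.0088 0.1984] [-0.  -0.   0.3]
```

View pics/strip3.png

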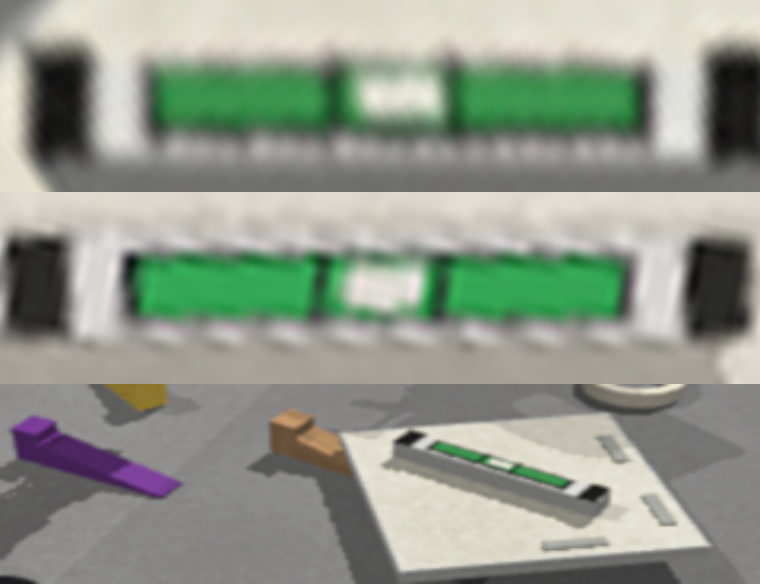

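The bubble now sits between its marks, at about +1 to +2 mm (top: marks at columns 321 and 440, bubble 343–427). The shim is released and carrying the corner.

```bash
python3 -c "
from station import ctrl
print(ctrl.hand_in())"
```

```text
the job is handed in; nothing more can be done
None
```

The wedge shim is under the low corner and carrying it, the bubble rests between its marks at about +1 to +2 mm, the gripper is clear of everything, and the job was handed in at about 21 s.

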